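# Set a returned carton in the sizing gauge

## Robot

A 6-joint arm with a two-finger parallel gripper is mounted at the origin on a cart in front of the work surface, level with it; the furniture and walls round the work are solid. World frame = base frame: x ahead of the robot, y to its left, z up, the work surface at z = 0. Lengths are in m, angles in rad, forces in N, time in s.
With the tool pointing down it reaches from about 0.375 to 0.9 m from the base axis. Payload 3.1 kg.
Tool frame: the origin (TCP) lies on the centre line of the jaws, within the pads' length; the fingertips stand 11 mm ahead of it and the grasp point (between the pads) lies 8 mm behind it; x points along the fingers, y is the direction in which the jaws open and shut, and the axes are right-handed (so a half turn about x gives the same grasp; the last joint's range is limited). The gripper opens to 87 mm and grips with 3 to 60 N. Pads are 19 mm wide; open, the fingers measure 117 mm over their backs; the gripper's body (75 mm by 190 mm) begins 51 mm behind the grasp point.
Start: joints at [-1.452, 0.527, 1.433, -0, 1.181, -0.178], TCP at [0.183, -0.597, 0.234] pointing down, gripper open.
Joint ranges: [-3.08, 3.08], [-0.75, 2.2], [0.22, 2.44], [-1.43, 4.57], [0, 2.65], [-2.85, 2.85]. Speed limits (rad/s): [2.79, 2.79, 3.14, 3.14, 3.14, 3.14].

## Interface

Orientations are given as a unit quaternion [x, y, z, w].
In Python, from rig import robot, camera, camera_info gives the robot as it stands.
- The arm moves only by the shell command python3 -m inch 'ROWS' [FORCE]. ROWS is JSON, a list that holds one entry, the list of rows, each a list of 5 numbers: the shift along the tool's x, y, z in cm, then the turn about the tool's x in rad, then the opening, from 0 (shut) to 1 (fully open). A call has 1 to 8 rows; each row shifts and turns the pose as measured when the row begins, along the tool's axes as they then stand; what a row does not reach is not made up. A row lasts 1/12 s, in which the tool goes at most 41.7 mm and 7.16 degrees, less where a joint would pass 70% of its speed; a pose out of reach is approached as far as the arm can. A call with a gripper value outside its range is refused whole. The fingers move at their own pace and stop on an object; FORCE is the grip in N (left out, the last holds). Time passes only in rows, so rows that do not move let the fingers close. It gives the time, the measured TCP pose, the force and the opening at its end, in the units of the state.
- robot.get_obs(): the state, without advancing time (a new reading comes with each control period).
- camera(name): name is "scene" or "top" or "wrist"; returns the picture (420x560x3 uint8, red, green, blue); there is no depth.
- camera_info(name): a dict with "camera_matrix" (3x3 intrinsics, pixels), "dist" ([k1, k2, p1, p2, k3] as OpenCV has them; the pictures are not rectified), "rvec" (rotation vector, rad) and "tvec" (3), from world to camera coordinates, as OpenCV has them. Camera axes: x right, y down, z forward; pixel columns grow to the right and rows downward; lengths in m; the calibration is good to about 2 mm. A picture is of the moment at which its call begins: read the wrist's pose just before it. camera_info takes no time and is no camera call; for the wrist camera it gives the pose at the moment of the call.
- robot.hand_in(): hands the job in, once; it reports no verdict.
The state is a dict: "time": time; "q": joint angles; "joint_velocities": joint speeds; "joint_torque": joint torques, N m; "position": TCP position; "tool_rot": TCP orientation; "ft_force": force on the tool from outside, world axes, zero at the start; "moment": the same for the moment, N m; "grip_width": finger opening in m.
Only numpy, scipy, OpenCV 4.12 (cv2) and the standard library are available. Lean on these libraries where they do the work, as an engineer would, in place of code of your own. Each camera call takes 0.05 s, during which the arm holds its last target. There are 200 camera calls.

## Task

Get the returned small brown carton on the table, in front of the sizing gauge, ready for its length to be read: push it over the table until its long side lies flush along the gauge's back rail and its left end is flush against the fixed end stop, and slide the jaw up until it bears on the carton's other end. Only push, gently, with the fingertips or the outside of the fingers: do not take the carton or the jaw between the fingers, do not lift or tip the carton, and leave the tape measure, the label roll and the rubber stamp where they stand. Leave the gauge closed on the carton, standing by itself.

Things in the scene. Friction and masses are not known exactly. Their poses are not given: they have to be found in the camera images.
- carton: Small taped brown carton on the bare table between stop and jaw. 80 mm along its x, 120 mm along its y, 50 mm high, 0.2 to 0.45 kg; origin at the centre of its underside, z up. Starts less than 30 degrees from its final direction. In place its centre is 40 mm in front of the rail's inner face and 60 mm from the stop's face; its axes are then parallel to the gauge's.
- gauge: Aluminium sizing gauge screwed to the table, no base plate: a straight back rail with a paper scale on top, and an end stop square to its left end. Origin at table level on the rail's inner face (towards the robot). x points away from the robot, square to the rail; y along the rail, left towards the stop. Rail 390 mm long (y -215 to 175 mm), 16 mm thick (x 0 to 16 mm), 40 mm high.
- corner (a point): Inner corner of the gauge at table level, where the rail's inner face meets the stop's face (165 mm from the gauge's origin along its y; axes parallel to the gauge's). From here the fixed end stop reaches 95 mm towards the robot; it is 10 mm thick, 40 mm high.
- jaw (a joint): Opening of the sliding jaw in m: distance from the stop's face to the jaw's inner face. 0 closed, at most 0.32; starts at 0.25 to 0.31, reads 0.120 with the carton in place. Pushed left it closes, against about 1.5 N of friction, and stays where it is left.
- jaw_push (a point): Middle of the jaw paddle's outer (right-hand) face, 55 mm in front of the rail's inner face, 25 mm above the table; axes as the gauge's. Push left here. The paddle is parallel to the stop, 8 mm thick, reaching 97 mm from the rail towards the robot, 3 to 47 mm above the table. To its right a grey saddle (44 mm long, top 51 mm above the table, up to 9 mm in front of the rail) rides on the rail.
- tape_measure: Bystander: yellow tape measure, 67x72x32 mm, left of the gauge; origin at the centre of its underside.
- labels: Bystander: roll of white labels standing on its end, 66 mm across, 58 mm high, left of the gauge; origin at the centre of its underside.
- stamp: Bystander: rubber stamp with a wooden knob, 28x52x72 mm, standing to the right of the gauge; origin at the centre of its underside.
Not all that is in view belongs to the job. What is shaped like the carton but orange is not meant.

How it is judged:
By the outcome, as a careful person would: the job done as asked, in the order asked, and still so for the second after the job is handed in, with the robot touching nothing.
It also fails if it takes over 61 s, if anything falls off the work surface, if the arm or the gripper's body presses on something with over 40 N, if the wrist force passes 120 N, or if a joint passes its speed limit or range.

## Working session

There is one attempt and no reset: what is moved stays moved. The work goes in short steps, Python scripts to look and compute and a shell command to move; the robot and the scene stay as the last step left them, time stands still between calls to the robot, and variables do not carry over. Pictures are saved under pics/ and viewed, about 8 in all and at most 12, crops included, and the job is handed in when it is done.

```bash
ls; mkdir -p pics; python3 - <<'E'
from rig import robot, camera, camera_info
import cv2
for n in ("scene","top"):
    cv2.imwrite(f"pics/{n}0.png",camera(n)[:,:,::-1])
    print(n,camera_info(n))
o=robot.get_obs();print(o)
E
```

```text
pics
scene {'camera_matrix': array([[422.03558078,   0.        , 284.96326064],
       [  0.        , 422.03558078, 207.0382918 ],
       [  0.        ,   0.        ,   1.        ]]), 'dist': array([0.02805123, 0.        , 0.        , 0.        , 0.        ]), 'rvec': array([ 1.92631122, -0.70556385,  0.46791542]), 'tvec': array([-0.40759336,  0.20274612,  1.0755131 ])}
top {'camera_matrix': array([[477.71404781,   0.        , 272.90808086],
       [  0.        , 477.71404781, 213.81182579],
       [  0.        ,   0.        ,   1.        ]]), 'dist': array([-0.0698183,  0.       ,  0.       ,  0.       ,  0.       ]), 'rvec': array([ 2.13349535, -2.10836494,  0.20722176]), 'tvec': array([-0.01617557,  0.53787131,  1.11892041])}
{'time': 0.1, 'q': array([-1.45151212e+00,  5.28358297e-01,  1.43377079e+00, -3.21982674e-05,
        1.18139051e+00, -1.78481180e-01]), 'joint_velocities': array([ 3.26095969e-05, -1.33023292e-03, -3.27106881e-03, -1.17814586e-03,
        6.93116930e-04, -2.64206925e-04]), 'joint_torque': array([ 4.52013228e-05, -4.40985811e+01, -1.77150947e+01,  6.34154677e-02,
        5.34482952e-02, -4.32292325e-05]), 'position': array([ 0.18331956, -0.59684673,  0.2326797 ]), 'tool_rot': array([ 0.69929303,  0.10557299, -0.69927376,  0.10421042]), 'ft_force': array([ 0.45644783, -1.00113655, -1.16912904]), 'moment': array([-0.00392379,  0.02934603,  0.00818497]), 'grip_width': 0.08723715359560769}
```

View pics/top0.png

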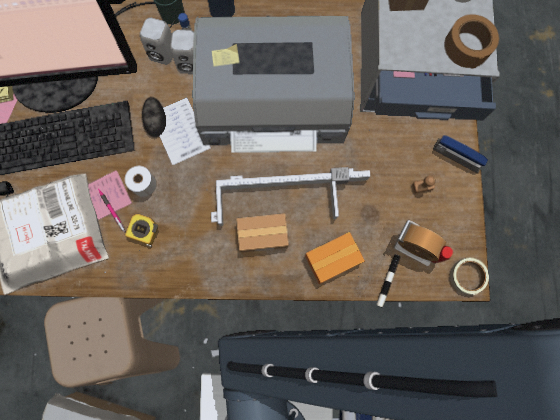

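View pics/scene0.png

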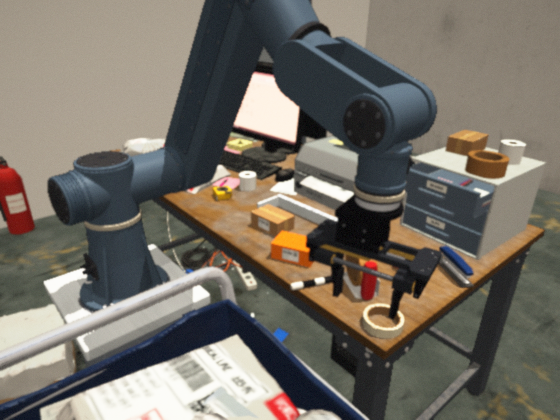

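Two carton-shaped things are in view. At (262,232) is a brown one between the stop (218,200) and the jaw paddle (335,198). At (335,257) is an orange one, which is the decoy. The brown one fits the description, so I'll confirm it in an enlarged crop.

```bash
python3 - <<'E'
import cv2
a=cv2.imread("pics/top0.png")[155:285,200:380]
cv2.imwrite("pics/c1.png",cv2.resize(a,None,fx=4.4,fy=4.4,interpolation=cv2.INTER_CUBIC))
E
```

```text
(no output)
```

View pics/c1.png

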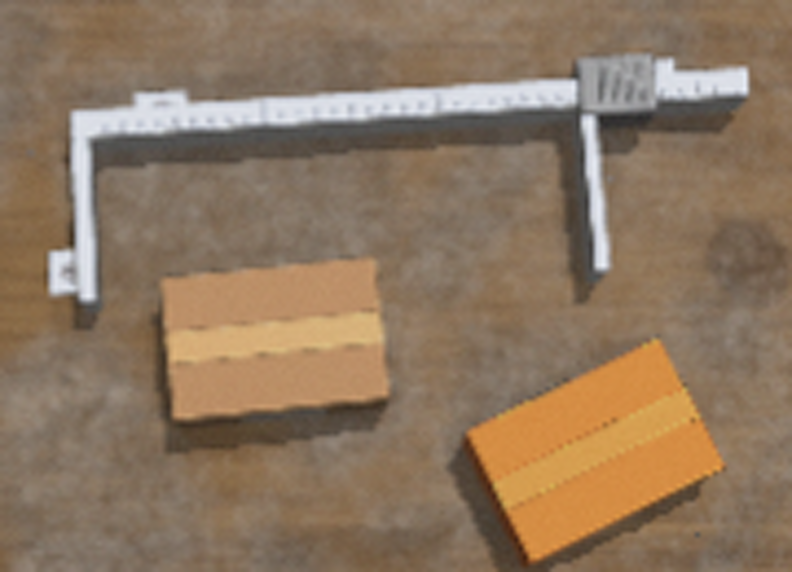

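```bash
cat > h.py <<'E'
import numpy as np, cv2
from rig import robot, camera, camera_info
def back(uv,z,n="top",ci=None):
    "pixels -> world points on height z"
    ci=ci or camera_info(n); uv=np.atleast_2d(np.array(uv,float))
    p=cv2.undistortPoints(uv[:,None],ci["camera_matrix"],ci["dist"])[:,0]
    R=cv2.Rodrigues(ci["rvec"])[0]; c=-R.T@ci["tvec"]
    d=np.c_[p,np.ones(len(p))]@R
    return c+d*((z-c[2])/d[:,2])[:,None]
def proj(P,n="top",ci=None):
    ci=ci or camera_info(n)
    return cv2.projectPoints(np.array(P,float).reshape(-1,3),ci["rvec"],ci["tvec"],ci["camera_matrix"],ci["dist"])[0][:,0]
def gauge2w(g,P):  # g=(x,y,yaw)
    P=np.atleast_2d(np.array(P,float)); c,s=np.cos(g[2]),np.sin(g[2])
    return np.c_[g[0]+c*P[:,0]-s*P[:,1], g[1]+s*P[:,0]+c*P[:,1], P[:,2]]
E
python3 - <<'E'
from h import *
np.set_printoptions(precision=4,suppress=True)
C=lambda L:[(x/4.4+200-.5+.5/4.4,y/4.4+155-.5+.5/4.4) for x,y in L]
ci=camera_info("top")
r=back(C([(92,137),(748,94),(748,68),(72,112)]),.04,ci=ci)
s=back(C([(97,300),(80,300)]),.04,ci=ci)
j=back(C([(581,113),(595,270),(609,268),(598,113)]),.047,ci=ci)
k=back(C([(162,280),(375,258),(389,396),(173,418)]),.05,ci=ci)
o=back(C([(467,435),(656,340),(724,465),(530,563)]),.05,ci=ci)
st=back([(425,186)],.03,ci=ci)
for n,a in zip("rail stop jaw carton orange stamp".split(),(r,s,j,k,o,st)): print(n,a[:,:2].tolist())
d=r[0]-r[1]; yaw=np.arctan2(-d[0],d[1]); print("yaw",yaw, np.linalg.norm(d))
c=k.mean(0); e=k[0]-k[1]; e2=k[3]-k[2]
print("carton",c,[np.arctan2(-v[0],v[1]) for v in(e,e2)],[np.linalg.norm(v) for v in (e,e2,k[0]-k[3],k[1]-k[2])])
ey=np.array([-np.sin(yaw),np.cos(yaw)]);ex=np.array([np.cos(yaw),np.sin(yaw)])
for n,a in (("jaw",j),("carton",k),("stop",s),("rail",r)): print(n,[( (p[:2]-r[0,:2])@ex,(p[:2]-r[0,:2])@ey) for p in a])
E
```

```text
rail [[0.6104764394671423, 0.1223682690785017], [0.6407156913031877, -0.2529439379303236], [0.6562259328014517, -0.2534054781702999], [0.6250727444103628, 0.1343059223742044]]
stop [[0.5162444396864377, 0.11645776212061354], [0.5161261154324445, 0.12601048332011988]]
jaw [[0.6261909136763755, -0.1557286164612897], [0.5354311278676244, -0.16244197279280911], [0.5366665210511544, -0.17032033721481907], [0.6263232858979098, -0.16541659612700782]]
carton [[0.526255538554027, 0.07948739284816438], [0.540189321997965, -0.03909739432606494], [0.4627356356547567, -0.047351004138341944], [0.4491040605904626, 0.07144180276298559]]
orange [[0.4416409522973002, -0.09036709252639508], [0.4956838390229559, -0.1955036459343188], [0.42655372522898966, -0.23183598918259826], [0.3720870516010317, -0.12464153715230931]]
stamp [[0.6192596045361356, -0.3965879757493391]]
yaw 0.08039725462960085 0.3765284386091429
carton [0.4946 0.0161 0.05  ] [np.float64(0.1169642810642339), np.float64(0.11425111765274887)] [np.float64(0.11940059493243668), np.float64(0.11957236641561284), np.float64(0.07756985285393472)
[... 307 characters left out ...]
9567747631))]
carton [(np.float64(-0.08739264937013268), np.float64(-0.03597852877713791)), (np.float64(-0.08302749761927598), np.float64(-0.15529930450547372)), (np.float64(-0.16089385229997336), np.float64(-0.15730589659786365)), (np.float64(-0.1649410656361448), np.float64(-0.037802043628843894))]
stop [(np.float64(-0.09440229600778557), np.float64(0.0016764198842683445)), (np.float64(-0.09375305260384637), np.float64(0.011207787359453759))]
rail [(np.float64(0.0), np.float64(0.0)), (np.float64(1.1341030104947999e-18), np.float64(-0.3765284386091429)), (np.float64(0.015423074968402114), np.float64(-0.3782341259329614)), (np.float64(0.015507878098991165), np.float64(0.010726854201988354))]
```

```bash
cat >> h.py <<'E'
from scipy.spatial.transform import Rotation as Rn
G=(0.6105,0.1224,0.082)   # corner x,y,yaw
def where(targets=()):
    "report tool in corner frame; targets (gx,gy,z): shifts in tool axes, cm"
    o=robot.get_obs(); R=Rn.from_quat(o["tool_rot"]).as_matrix(); p=o["position"]
    c,s=np.cos(G[2]),np.sin(G[2]); W=np.array([[c,-s],[s,c]])
    g=(p[:2]-G[:2])@W
    y=R[:,1]; print("t %.2f g %s z %.4f yaw_y-gauge %.3f tilt %s F %s w %.3f q6 %.2f"%(o["time"],g.round(4),p[2],np.arctan2(-y[0],y[1])-G[2],R[2,:].round(3),(o["ft_force"][:2]@W).round(1),o["grip_width"],o["q"][5]))
    for t in targets:
        w=np.array([*(W@np.array(t[:2])+G[:2]),t[2]]); print(" to",t,w.round(3),"tool cm",((w-p)@R*100).round(2))
E
python3 - <<'E'
from h import *
where([(-.2,-.095,.12)])
E
```

```text
t 0.10 g [-0.4847 -0.6818] z 0.2327 yaw_y-gauge -2.926 tilt [-1.    -0.002 -0.   ] F [ 0.4 -1. ] w 0.087 q6 -0.18
 to (-0.2, -0.095, 0.12) [0.419 0.011 0.12 ] tool cm [ 11.38 -51.21 -40.37]
```

```bash
python3 -m inch '[[[0,0,-4,0.108,0.6],[0,0,-4,0.108,0.6],[0,-3,-3,0,0.6],[0,-3,-3,0,0.6],[0,-3,-3,0,0.6],[0,-3,-3,0,0.6],[0,-3,-3,0,0.6],[0,-3,-2,0,0.6]]]'; python3 - <<'E'
from h import *
where([(-.2,-.095,.12)])
E
```

```text
time: 0.77
position: [0.4163, -0.3932, 0.2276]
tool_rot: [-0.706, -0.019, 0.708, -0.019]
ft_force: [0.3, -0.4, 0.2]
grip_width: 0.053
t 0.77 g [-0.2358 -0.498 ] z 0.2276 yaw_y-gauge -3.169 tilt [-1.    -0.001  0.003] F [ 0.3 -0.4] w 0.053 q6 0.57
 to (-0.2, -0.095, 0.12) [0.419 0.011 0.12 ] tool cm [ 10.78 -40.37  -2.49]
```

```bash
python3 -m inch '[[[0,-4,0,-0.028,0.6],[0,-4,0,0,0.6],[0,-4,0,0,0.6],[0,-4,0,0,0.6],[0,-4,0,0,0.6],[0,-4,0,0,0.6],[0,-4,0,0,0.6],[0,-4,0,0,0.6]]]'; python3 -m inch '[[[2,-4,0,0,0.6],[2,-4,0,0,0.6],[2,-1,0,0,0.6],[2,0,0,0,0.6],[0,0,0,0,0.6]]]';python3 - <<'E'
from h import *
where([(-.2,-.095,.024)])
E
```

```text
time: 1.43
position: [0.3917, -0.0627, 0.2249]
tool_rot: [-0.706, -0.03, 0.707, -0.029]
ft_force: [0.8, 0.8, -0.2]
grip_width: 0.0521
time: 1.85
position: [0.3808, 0.0306, 0.1477]
tool_rot: [0.707, 0.034, -0.706, 0.033]
ft_force: [-0.6, -0.6, -0.3]
grip_width: 0.0525
t 1.85 g [-0.2365 -0.0727] z 0.1477 yaw_y-gauge -3.129 tilt [-1.    -0.001 -0.002] F [-0.6 -0.6] w 0.053 q6 1.26
 to (-0.2, -0.095, 0.024) [0.419 0.011 0.024] tool cm [12.37  2.29 -3.6 ]
```

```bash
python3 -m inch '[[[0,2.3,-3.2,0.013,0.6],[3,0,0,0,0.6],[3,0,0,0,0.6],[3,0,0,0,0.6],[2,0,0,0,0.6],[1,0,0,0,0.6],[0,0,0,0,0.6]]]';python3 - <<'E'
from h import *
where([(-.175,-.095,.024),(-.095,-.095,.024)])
cv2.imwrite("pics/top1.png",cv2.resize(camera("top")[130:300,180:400,::-1],None,fx=3.6,fy=3.6,interpolation=cv2.INTER_CUBIC))
E
```

```text
time: 2.43
position: [0.4242, 0.0066, 0.0262]
tool_rot: [0.711, 0.027, -0.702, 0.029]
ft_force: [-0.2, -0.7, -0.2]
grip_width: 0.0524
t 2.43 g [-0.1952 -0.1001] z 0.0262 yaw_y-gauge -3.145 tilt [-1.     0.003 -0.013] F [-0.3 -0.6] w 0.052 q6 1.24
 to (-0.175, -0.095, 0.024) [0.444 0.013 0.024] tool cm [ 0.24 -0.52 -2.01]
 to (-0.095, -0.095, 0.024) [0.524 0.02  0.024] tool cm [  0.35  -0.54 -10.01]
```

View pics/top1.png

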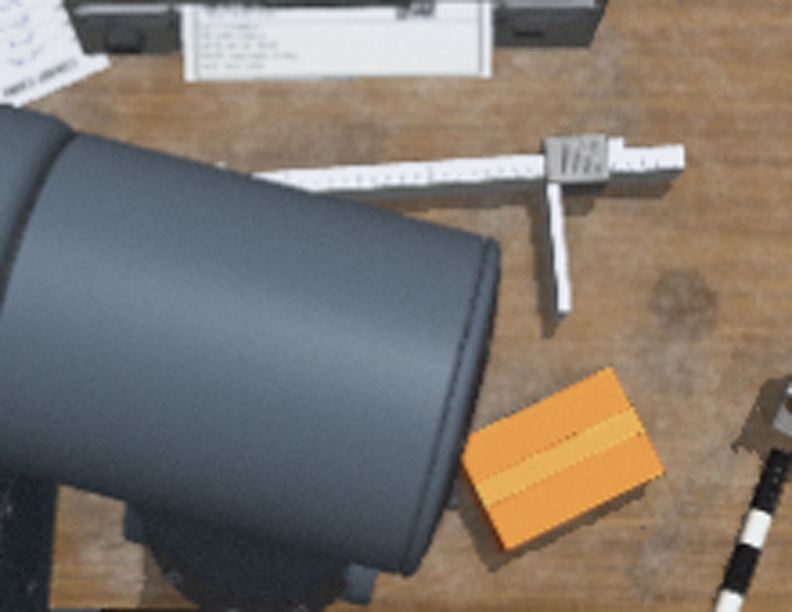

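```bash
python3 -m inch '[[[0.2,-0.5,-0.6,0,0.6],[0,0,-0.7,0,0.6],[0,0,-0.7,0,0.6],[0,0,-0.7,0,0.6],[0,0,-0.7,0,0.6],[0,0,-0.7,0,0.6],[0,0,-0.7,0,0.6],[0,0,-0.7,0,0.6]]]';python3 - <<'E'
from h import *
where([(-.09,-.095,.024)])
E
```

```text
time: 3.15
position: [0.4839, 0.0165, 0.0308]
tool_rot: [0.712, 0.027, -0.701, 0.029]
ft_force: [-1.2, -0.4, -1.7]
grip_width: 0.0524
t 3.15 g [-0.1348 -0.0952] z 0.0308 yaw_y-gauge -3.145 tilt [-1.     0.004 -0.016] F [-1.2 -0.3] w 0.052 q6 1.29
 to (-0.09, -0.095, 0.024) [0.529 0.02  0.024] tool cm [ 0.75 -0.04 -4.47]
```

```bash
python3 -m inch '[[[0.2,0,-0.7,0,0.6],[0.2,0,-0.7,0,0.6],[0.2,0,-0.7,0,0.6],[0.2,0,-0.6,0,0.6],[0.1,0,-0.4,0,0.6]]]';python3 - <<'E'
from h import *
where([(-.09,-.095,.024)])
E
```

```text
time: 3.57
position: [0.5146, 0.0199, 0.0217]
tool_rot: [0.709, 0.027, -0.704, 0.029]
ft_force: [-4.6, 0.1, 2.3]
grip_width: 0.052
t 3.57 g [-0.104  -0.0943] z 0.0217 yaw_y-gauge -3.144 tilt [-1.     0.002 -0.008] F [-4.6  0.5] w 0.052 q6 1.31
 to (-0.09, -0.095, 0.024) [0.529 0.02  0.024] tool cm [-0.22  0.07 -1.4 ]
```

```bash
for i in 1 2; do python3 -m inch '[[[-0.1,0,-0.3,0,0.6],[0,0,-0.3,0,0.6],[0,0,-0.3,0,0.6]]]' | tr '\n' ' '; echo; done;python3 - <<'E'
from h import *
where([(-.09,-.095,.024)])
E
```

```text
time: 3.82 position: [0.5246, 0.0207, 0.022] tool_rot: [0.709, 0.028, -0.704, 0.029] ft_force: [-3.8, -0.6, 3.3] grip_width: 0.0522 
time: 4.07 position: [0.5257, 0.0213, 0.0219] tool_rot: [-0.702, -0.028, 0.711, -0.028] ft_force: [-7.2, -3.5, 6.3] grip_width: 0.052 
t 4.07 g [-0.0928 -0.0938] z 0.0219 yaw_y-gauge -3.143 tilt [-1.    -0.     0.013] F [-7.5 -2.9] w 0.052 q6 1.32
 to (-0.09, -0.095, 0.024) [0.529 0.02  0.024] tool cm [-0.21  0.12 -0.28]
```

```bash
python3 -m inch '[[[-0.2,0,-0.3,0,0.6],[0,0,-0.4,0,0.6],[0,0,-0.4,0,0.6]]]' | tr '\n' ' '; python3 - <<'E'
from h import *
where()
E
python3 -m inch '[[[0,0,1,0,0.6],[0,0,2,0,0.3],[-3,0,2,0,0],[-4,0,0,0,0],[-4,2,0,0,0],[0,4,0,0,0],[0,4,0,0,0],[0,0,0,0,0]]]'; python3 - <<'E'
from h import *
where([(-.045,-.21,.1),(-.045,-.21,.022)])
cv2.imwrite("pics/w2.png",camera("wrist")[:,:,::-1])
E
```

```text
time: 4.32 position: [0.525, 0.0215, 0.0221] tool_rot: [-0.693, -0.029, 0.72, -0.028] ft_force: [-10.1, -3.6, 7.6] grip_width: 0.0522 t 4.32 g [-0.0935 -0.0936] z 0.0221 yaw_y-gauge -3.143 tilt [-0.999 -0.003  0.039] F [-10.4  -2.7] w 0.052 q6 1.33
time: 4.98
position: [0.4988, -0.0879, 0.1382]
tool_rot: [-0.703, -0.026, 0.71, -0.033]
ft_force: [0.5, -1.4, -1.0]
grip_width: 0.0135
t 4.98 g [-0.1285 -0.2004] z 0.1382 yaw_y-gauge -3.139 tilt [-1.     0.009  0.011] F [ 0.3 -1.4] w 0.014 q6 1.11
 to (-0.045, -0.21, 0.1) [ 0.583 -0.091  0.1  ] tool cm [ 3.74  0.94 -8.39]
 to (-0.045, -0.21, 0.022) [ 0.583 -0.091  0.022] tool cm [11.54  0.87 -8.48]
```

View pics/w2.png

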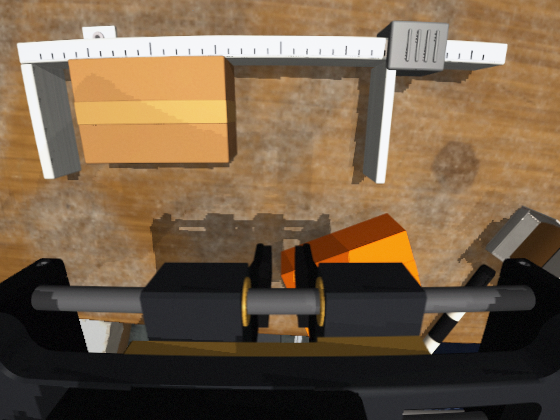

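The carton's back side (68–228, 57) is flush along the rail with its right end at x≈230. The stop is at x≈45–75, the jaw paddle at x≈383. Now I come down between carton and jaw, fingers shut, and push left.

```bash
python3 -m inch '[[[0,0.5,-3,0,0],[0,0.4,-3,0,0],[0,0,-2.3,0,0],[3,0,0,0,0],[3,0,0,0,0],[3,0,0,0,0],[2,0,0,0,0],[0.5,0,0,0,0]]]'|tr '\n' ' '; python3 - <<'E'
from h import *
where([(-.042,-.17,.022),(-.042,-.138,.022)])
E
```

```text
time: 5.7 position: [0.5932, -0.0842, 0.0202] tool_rot: [0.71, 0.025, -0.703, 0.032] ft_force: [-1.6, 0.7, -0.6] grip_width: 0.0007 t 5.70 g [-0.0342 -0.2045] z 0.0202 yaw_y-gauge -3.142 tilt [-1.    0.01 -0.01] F [-1.5  0.8] w 0.001 q6 1.17
 to (-0.042, -0.17, 0.022) [ 0.583 -0.05   0.022] tool cm [-0.22 -3.45  0.78]
 to (-0.042, -0.138, 0.022) [ 0.58  -0.019  0.022] tool cm [-0.26 -6.65  0.78]
```

```bash
python3 -m inch '[[[-0.2,-0.6,0.7,0,0],[0,-0.7,0,0,0],[0,-0.7,0,0,0],[0,-0.7,0,0,0],[0,-0.7,0,0,0],[0,-0.7,0,0,0],[0,-0.7,0,0,0]]]'|tr '\n' ' '; python3 - <<'E'
from h import *
where([(-.042,-.138,.022)])
E
```

```text
time: 6.28 position: [0.5832, -0.0316, 0.0252] tool_rot: [0.712, 0.025, -0.701, 0.034] ft_force: [-0.5, -2.2, -0.3] grip_width: 0.0003 t 6.28 g [-0.0398 -0.1513] z 0.0252 yaw_y-gauge -3.140 tilt [-1.     0.013 -0.015] F [-0.7 -2.2] w 0.000 q6 1.26
 to (-0.042, -0.138, 0.022) [ 0.58  -0.019  0.022] tool cm [ 0.3  -1.33  0.22]
```

```bash
python3 -m inch '[[[0.2,-0.4,0.2,0,0],[0.1,-0.4,0,0,0],[0,-0.4,0,0,0],[0,-0.3,0,0,0]]]'|tr '\n' ' ';python3 -m inch '[[[0,-0.3,0,0,0],[0,-0.3,0,0,0],[0,-0.3,0,0,0]]]'|tr '\n' ' '; python3 - <<'E'
from h import *
where([(-.042,-.138,.022)])
E
```

```text
time: 6.62 position: [0.5828, -0.0181, 0.0262] tool_rot: [0.715, 0.024, -0.698, 0.038] ft_force: [0.3, -0.8, -0.2] grip_width: 0.0005 time: 6.87 position: [0.5825, -0.0119, 0.0262] tool_rot: [0.715, 0.024, -0.697, 0.043] ft_force: [-3.3, -24.4, 0.1] grip_width: 0.0003 t 6.87 g [-0.0389 -0.1316] z 0.0262 yaw_y-gauge -3.130 tilt [-0.999  0.028 -0.024] F [ -5.3 -24. ] w 0.000 q6 1.30
 to (-0.042, -0.138, 0.022) [ 0.58  -0.019  0.022] tool cm [0.43 0.63 0.33]
```

Solid contact at the stop. I back off, rise, look, and go over to the right of the jaw.

```bash
python3 -m inch '[[[0,0.6,0,0,0],[0,2,0,0,0],[-4,1,0,0,0],[-4,0,2,0,0],[-4,2,3,0,0],[0,3,4,0,0],[0,3,1,0,0],[0,0,0,0,0]]]'|tr '\n' ' '; python3 - <<'E'
from h import *
where([(-.055,-.33,.1),(-.055,-.33,.025)])
cv2.imwrite("pics/w3.png",camera("wrist")[:,:,::-1])
E
```

```text
time: 7.53 position: [0.5006, -0.1239, 0.1375] tool_rot: [0.713, 0.027, -0.699, 0.042] ft_force: [0.7, -0.5, 0.5] grip_width: 0.0003 t 7.53 g [-0.1297 -0.2365] z 0.1375 yaw_y-gauge -3.127 tilt [-1.     0.023 -0.019] F [ 0.7 -0.6] w 0.000 q6 1.03
 to (-0.055, -0.33, 0.1) [ 0.583 -0.211  0.1  ] tool cm [ 4.1   9.37 -7.25]
 to (-0.055, -0.33, 0.025) [ 0.583 -0.211  0.025] tool cm [11.6   9.2  -7.11]
```

View pics/w3.png

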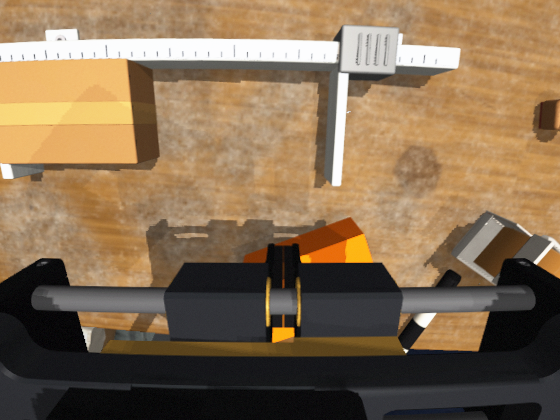

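The carton stays flush to the rail at (0–135, 58) and the jaw paddle is still at x≈338. Next, down to the right of the paddle.

```bash
python3 -m inch '[[[0,3.5,0,0.015,0],[0,3.5,-2,0,0],[0,2.4,-3,0,0],[1,0,-2.2,0,0],[3.5,0,0,0,0],[3.5,0,0,0,0],[2.5,0,0,0,0],[0.8,0,0,0,0]]]'|tr '\n' ' '; python3 - <<'E'
from h import *
where([(-.055,-.33,.025),(-.055,-.142,.025)])
E
```

```text
time: 8.25 position: [0.5919, -0.2063, 0.0234] tool_rot: [0.716, 0.023, -0.697, 0.034] ft_force: [0.1, 1.1, -0.1] grip_width: 0.0005 t 8.25 g [-0.0455 -0.3261] z 0.0234 yaw_y-gauge -3.142 tilt [-1.     0.016 -0.027] F [0.2 1.1] w 0.000 q6 0.97
 to (-0.055, -0.33, 0.025) [ 0.583 -0.211  0.025] tool cm [-0.18  0.4   0.95]
 to (-0.055, -0.142, 0.025) [ 0.567 -0.024  0.025] tool cm [ -0.49 -18.4    0.95]
```

```bash
python3 -m inch '[[[0,0,0.9,0,0],[0,-1,0,0,0],[0,-1,0,0,0],[0,-1,0,0,0],[0,-1,0,0,0],[0,-1,0,0,0],[0,-1,0,0,0],[0,-1,0,0,0]]]'|tr '\n' ' ';python3 - <<'E'
from h import *
where([(-.055,-.142,.025)])
E
```

```text
time: 8.92 position: [0.5779, -0.1298, 0.0252] tool_rot: [0.718, 0.023, -0.695, 0.035] ft_force: [-0.7, -1.8, -0.4] grip_width: 0.0003 t 8.92 g [-0.0531 -0.2487] z 0.0252 yaw_y-gauge -3.141 tilt [-0.999  0.019 -0.031] F [-0.9 -1.7] w 0.000 q6 1.08
 to (-0.055, -0.142, 0.025) [ 0.567 -0.024  0.025] tool cm [ -0.18 -10.67   0.17]
```

```bash
python3 -m inch '[[[0,-1,0.2,0,0],[0,-1,0,0,0],[0,-1,0,0,0],[0,-1,0,0,0],[0,-1,0,0,0],[0,-1,0,0,0],[0,-1,0,0,0],[0,-0.7,0,0,0]]]'|tr '\n' ' ';python3 - <<'E'
from h import *
where([(-.055,-.142,.025)])
E
```

```text
time: 9.58 position: [0.5703, -0.0444, 0.0259] tool_rot: [0.719, 0.023, -0.693, 0.037] ft_force: [0.5, -2.0, 2.8] grip_width: 0.0006 t 9.58 g [-0.0537 -0.1629] z 0.0259 yaw_y-gauge -3.140 tilt [-0.999  0.021 -0.036] F [ 0.4 -2. ] w 0.001 q6 1.23
 to (-0.055, -0.142, 0.025) [ 0.567 -0.024  0.025] tool cm [ 0.04 -2.09  0.13]
```

```bash
python3 -m inch '[[[0,-0.5,0.1,0,0],[0,-0.5,0,0,0],[0,-0.4,0,0,0],[0,-0.3,0,0,0]]]'|tr '\n' ' ';for i in 1 2 3; do python3 -m inch '[[[0,-0.25,0,0,0],[0,-0.25,0,0,0]]]'|tr '\n' ' '; done; python3 - <<'E'
from h import *
where([(-.055,-.142,.025)])
E
```

```text
time: 9.92 position: [0.5684, -0.0245, 0.0257] tool_rot: [0.72, 0.023, -0.693, 0.037] ft_force: [-0.5, -2.0, 2.3] grip_width: 0.0003 time: 10.08 position: [0.5682, -0.0205, 0.0257] tool_rot: [0.72, 0.023, -0.693, 0.039] ft_force: [-2.8, -17.5, 1.7] grip_width: 0.0004 time: 10.25 position: [0.5683, -0.0208, 0.0258] tool_rot: [0.72, 0.022, -0.692, 0.043] ft_force: [-1.4, -11.5, 1.3] grip_width: 0.0004 time: 10.42 position: [0.5683, -0.0209, 0.0259] tool_rot: [0.72, 0.02, -0.692, 0.046] ft_force: [-0.6, -9.6, 2.5] grip_width: 0.0006 t 10.42 g [-0.0538 -0.1394] z 0.0259 yaw_y-gauge -3.131 tilt [-0.999  0.038 -0.037] F [-1.4 -9.6] w 0.001 q6 1.29
 to (-0.055, -0.142, 0.025) [ 0.567 -0.024  0.025] tool cm [0.1  0.26 0.13]
```

The jaw stopped 7.8 mm further right than the bare carton did, which matches the 8 mm paddle. Back off and look.

```bash
python3 -m inch '[[[0,0.6,0,0,0],[0,2,0,0,0],[-3,1,0,0,0],[-4,0,2,0,0],[-4,-2,4,0,0],[-2,-4,3,0,0],[-1,-3,0,0,0],[0,0,0,0,0]]]'|tr '\n' ' '; python3 - <<'E'
from h import *
where()
cv2.imwrite("pics/w4.png",cv2.resize(camera("wrist")[:240,:,::-1],None,fx=1.42,fy=1.42,interpolation=cv2.INTER_CUBIC))
E
```

```text
time: 11.08 position: [0.4795, 0.0166, 0.1467] tool_rot: [0.716, 0.018, -0.697, 0.039] ft_force: [1.2, -1.0, 0.6] grip_width: 0.0006 t 11.08 g [-0.1392 -0.0947] z 0.1467 yaw_y-gauge -3.143 tilt [-0.999  0.029 -0.025] F [ 1.1 -1.1] w 0.001 q6 1.33
```

View pics/w4.png

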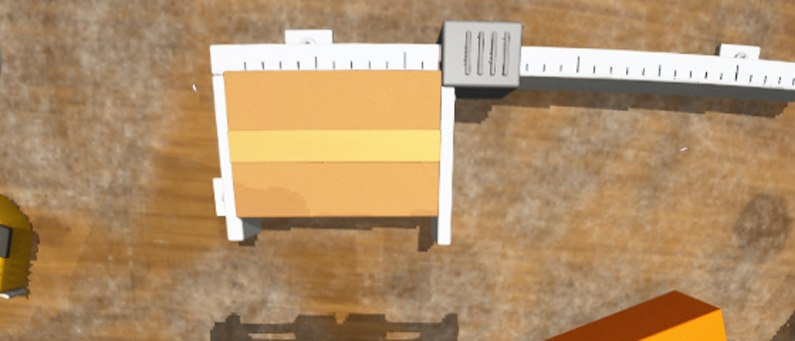

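The carton fills the space between the stop (225) and the paddle (441), with its back edge along the rail at y≈71. I'll check the numbers before handing in.

```bash
python3 - <<'E'
from h import *
np.set_printoptions(precision=4,suppress=True)
f=lambda L:np.array(L)/1.42
c,s=np.cos(G[2]),np.sin(G[2]);W=np.array([[c,-s],[s,c]])
ci=camera_info("wrist")
for n,L,z in(("carton",[(224,71),(441,71),(440,217),(236,217)],.05),("rail/stop",[(222,75),(241,238)],.04),("jaw in",[(442,86),(438,243)],.047)):
    print(n,((back(f(L),z,ci=ci)[:,:2]-G[:2])@W).tolist())
E
```

```text
carton [[-0.0041237082200935955, -0.0038377002428902755], [-0.004518146276097786, -0.12152400812391263], [-0.08358499991621617, -0.12269382347248256], [-0.08278869350459833, -0.002961395233375115]]
rail/stop [[-0.0039598052527233165, 0.001044885203117552], [-0.09657151543317768, -0.0011381872507750179]]
jaw in [[-0.011569795905754686, -0.1225914067246751], [-0.09948779912471348, -0.12221633474580952]]
```

```bash
python3 -m inch '[[[0,-2,2,0,0],[0,-2,2,0,0],[0,0,0,0,0],[0,0,0,0,0]]]'|tr '\n' ' '; python3 - <<'E'
from h import *
where()
I=camera("wrist"); ci=camera_info("wrist")
p=proj(gauge2w(G,[(-.045,-.06,.045)]),ci=ci)[0];print(p)
x0=int(max(p[0]-110,0)); y0=int(max(p[1]-80,0))
cv2.imwrite("pics/w5.png",cv2.resize(I[y0:y0+160,x0:x0+220,::-1],None,fx=3.6,fy=3.6,interpolation=cv2.INTER_CUBIC))
E
```

```text
time: 11.47 position: [0.4368, 0.0511, 0.1424] tool_rot: [0.715, 0.018, -0.697, 0.039] ft_force: [0.4, -0.2, -0.2] grip_width: 0.0004 t 11.47 g [-0.179  -0.0568] z 0.1424 yaw_y-gauge -3.144 tilt [-0.999  0.03  -0.024] F [ 0.4 -0.2] w 0.000 q6 1.40
[281.36775313  50.83499576]
```

View pics/w5.png

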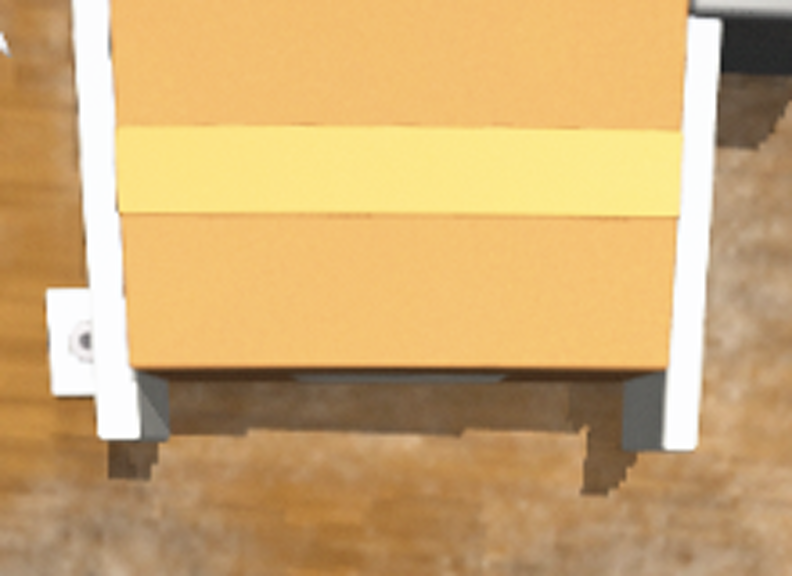

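The crop shows no gap at the stop (x≈130) or at the paddle (x≈668), and the carton edges run parallel to both. The arm is clear, so I'm handing in.

```bash
python3 -c "
from rig import robot
print(robot.hand_in())"
```

```text
the job is handed in; nothing more can be done
None
```

The brown carton lies flush along the back rail with its left end against the stop, and the jaw is closed on its right end. I handed in at about 11.5 s with the arm clear of everything.

I pushed the carton onto the rail with the two open fingertips. I then shut the fingers and pushed it left to the stop with the outside of the finger, and slid the jaw up the same way.

**Last checks:**
- **Flush:** the last close-up shows no gap at the stop or the jaw, and the picture before it shows none at the rail.
- **Jaw contact:** the jaw stopped 7.8 mm further right than the bare carton did, which fits the 8 mm paddle.
- **Forces:** the highest force I read was about 24 N, as the carton met the stop. I only read forces between moves.

**Where checks disagreed or fell short:**
- **Position offset:** positions from the wrist camera read about 2–4 mm off the gauge position I took from the top camera. I put this down to calibration. The stop-to-jaw distance came out at 121–124 mm against the expected 120 mm. I relied on the contact forces and the close-up instead.
- **Bystanders:** the arm stayed well clear of the tape measure, label roll and stamp, but I did not re-measure them at the end.

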